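# Seat a sample block and hold the contact probe on its mark

## Robot

A 6-joint arm with a two-finger parallel gripper is mounted at the origin on the work surface. World frame = base frame: x ahead of the robot, y to its left, z up, the work surface at z = 0. Lengths are in mm, angles in degrees, forces in N, time in s.
With the tool pointing down it reaches from about 225 to 725 mm from the base axis. Payload 3.1 kg.
Tool frame: the origin (TCP) lies midway between the tips of the shut fingers; the grasp point (between the pads) lies 19 mm behind it; z points along the fingers, y is the line along which they close (so a half turn about z gives the same grasp; the last joint's range is limited). The gripper opens to 85 mm and grips with 20 to 120 N. Pads are 22 mm wide; open, the fingers measure 114 mm over their backs; the gripper's body (76 mm by 85 mm) begins 54 mm behind the grasp point. The pads swing forward as they close: fully open they stand 13 mm farther back than shut.
Start: joints at [-79.515, 2.75, 5.684, 92.934, 0, 82.678], TCP at [160.541, -499.844, 231.312] pointing down, gripper open.
Joint ranges: [-166.93, 166.93], [-56.73, 111.36], [-69.38, 81.34], [-121.58, 131.49], [-85.45, 84.26], [-180, 180]. Speed limits (degrees/s): [159.86, 159.86, 180, 180, 180, 180].

## Interface

Orientations are given as [roll, pitch, yaw] about the fixed x, y, z axes, in that order (R = Rz(yaw) Ry(pitch) Rx(roll)).
In Python, from cell import ctrl gives the robot as it stands. The module is installed in compiled form; this text tells all that it offers.
- The arm moves only by the tool carry_out, never from a script. Its arguments are lists of equal length, an entry for each row: "linear": the shift along the tool's x, y, z in mm, a list of three; "rotation": the turn, a rotation vector about the tool's x, y, z in rad, a list of three; "gripper": the opening, from 0 (shut) to 1 (fully open). In form: {"linear": [[tx, ty, tz], ...], "rotation": [[wx, wy, wz], ...], "gripper": [gripper, ...]}. A call has 1 to 12 rows; each row shifts and turns the commanded pose from where the row before left it, along the tool's axes as they then stand; what a row does not reach is not made up. A row lasts 1/8 s, in which the tool goes at most 62.5 mm and 10.7 degrees, less where a joint would pass 70% of its speed; a pose out of reach is approached as far as the arm can. A call with a gripper value outside its range is refused whole. The fingers move at their own pace and stop on an object; "grip_force" is the grip in N (left out, the last holds). Time passes only in rows, so rows that do not move let the fingers close. It gives the time, the measured TCP pose, the force, the opening and the grip force at its end, in the units of the state.
- ctrl.get_obs(): the state, without advancing time (a new reading comes with each control period).
- ctrl.camera(name): name is "scene" or "top" or "wrist"; returns a dict with "color" (480x640x3 uint8, red, green, blue), "range_z" (480x640 float32, mm along the optical axis (not along the pixel's ray), 0 where there is no reading), "fx", "fy", "cx", "cy" (pixels), "rvec" (rotation vector, rad) and "tvec" (3), from world to camera coordinates, as OpenCV has them. Camera axes: x right, y down, z forward; pixel columns grow to the right and rows downward; lengths in mm; the calibration is good to about 2 mm. The wrist camera is an equidistant fisheye: a pixel r from the principal point sees the ray r / f radians off the axis. A picture is of the moment at which its call begins.
- ctrl.finish_job(): hands the job in; it is judged then, once.
The state is a dict: "t": time; "joint_pos": joint angles; "joint_vel": joint speeds; "effort": joint torques, N m; "position": TCP position; "ee_rot": TCP orientation; "wrist_force": force on the tool from outside, world axes, zero at the start; "wrist_torque": the same for the moment, N m; "grip_width": finger opening in mm; "finger_force": force on a finger pad.
Only numpy, scipy, OpenCV 4.12 (cv2) and the standard library are available. Lean on these libraries where they do the work, as an engineer would, in place of code of your own. Each camera call takes 0.05 s, during which the arm holds its last target. There are 200 camera calls.

## Task

Seat the yellow square sample block, black dot up, fully home in the square pocket of the sloping sprung plate and let go of it. Then take the blue probe out of its holder and press its steel tip gently on the black dot, with the probe square to the sloping face and the sprung plate pushed down about half of its 10 mm travel. Finish while still holding the probe there, pressing lightly and still; leave the green disc and everything else on the bench alone.

Things in the scene. Friction and masses are not known exactly. Their poses are not given: they have to be found in the camera images.
- sample: Yellow square sample block, 44 x 44 x 20 mm (z up), 42 to 84 g, lying flat on the bench. Origin: centre of its underside. x and y run square to its sides. It fits the square pocket in any of four quarter turns.
- spot (a point): Centre of the 14 mm black dot on the sample block's top face: 8 mm from the block's centre along the block's x, 19.8 mm above its underside. Axes as the block's.
- square_pocket (a point): Centre of the floor of the square pocket in the aluminium plate; about 79 mm above the bench, sinks with the plate. z: the plate's outward normal; y: along the plate; x: up the slope; the pocket's sides run along x and y. 48 x 48 mm, 7 mm deep, 3 mm chamfer: the seated block stands 13 mm above the plate.
- stage: Fixed grey measuring stage, 104 x 156 mm on the bench, carrying the sprung aluminium plate (80 x 140 x 14 mm). Origin: centre of its underside, z up. The plate slopes down towards the stage's front (-x, the robot's side): its normal leans 15 degrees (0.26 rad) from vertical towards -x. Nothing to grip.
- round_pocket (a point): Centre of the floor of the round pocket (48 mm across, 7 mm deep) in the same plate, 68 mm along y from the square pocket; axes as for the square pocket. Not used; stays empty.
- plate (a joint): How far the sprung plate has been pushed down along its normal, m: 0 free, 0.010 at the stop. With the block on it the plate starts to move at about 1 N and takes about 0.5 N per mm more (about 3.5 N at 5 mm).
- probe: Cordless round probe, 147 mm long, 90 g. Origin: end of the steel tip (5 mm radius ball); z runs from tip to blue end. Steel nose 23 mm diameter to z = 55 mm (first 16 mm a 10 mm stub), black collar 36 mm diameter at 55 to 61 mm, blue handle 27 mm diameter from 61 to 147 mm: grip the handle, e.g. at 105 mm. Stands upright at the start, collar on the holder, nose in its hole.
- tip (a point): The probe's contact point, the very end of its steel tip (same as the probe's origin and axes).
- holder: Fixed grey holder block, 74 x 74 x 62 mm, with an upright 25 mm through hole in its middle for the probe. Origin: centre of its underside on the bench. The probe must rise 60 mm to come clear.
- disc: Green round sample disc, 44 mm across and 20 mm high, with its own black dot; origin: centre of its underside. Leave it alone.
- jar_a: White square plastic jar, 74 x 74 x 146 mm; origin: centre of its underside. Leave it alone.
- jar_b: White square plastic jar, 74 x 74 x 131 mm; origin: centre of its underside. Leave it alone.
- meter: Black hand-held meter lying flat, 78 x 190 x 30 mm; origin: centre of its underside. Leave it alone.
- amber: Brown glass bottle, 38 mm across, 85 mm high; origin: centre of its underside. Leave it alone.
- beaker: Glass beaker, 68 mm across, 85 mm high; origin: centre of its underside. Leave it alone.
- cap: White screw cap, 52 mm across, 18 mm high, lying on the bench; origin: centre of its underside. Leave it alone.

How it is judged (in metres and radians):
On the way, in this order (a step that is already met when the one before it is completed fails the run):
1. the sample block is seated in the square pocket and let go (x of sample in the frame of square_pocket between -0.004 and 0.004 m and y of sample in the frame of square_pocket between -0.004 and 0.004 m and z of sample in the frame of square_pocket below 0.002 m and angle between the z axis of sample and the z axis of square_pocket, either way round below 0.06 rad and contact force between sample and the fingers below 0.1 N), for 0.3 s.
2. the probe is lifted clear of its holder in the gripper (height (world z) of tip above 0.068 m and contact force between probe and the fingers above 2 N), for 0.1 s.
At the end, for the whole second after the job is handed in: Block flat in the square pocket (4 mm sideways, 2 mm in depth), untouched by the fingers; probe gripped and still, tip within 7 mm of the dot's centre, axis within 8 degrees of the plate's normal, pressing with 1 to 8 N, plate 2 to 8.5 mm down (all of step 1 and distance between tip and spot below 0.007 m and angle between the z axis of probe and the z axis of square_pocket, either way round below 0.14 rad and value of joint plate between 0.002 and 0.0085 m and contact force between probe and sample between 1 and 8 N and contact force between probe and the fingers above 2 N and linear speed of probe below 0.01 m/s); the arm keeps its last pose, push and grip.
It fails at once if the probe is pressed on the sample harder than 15 N (contact force between probe and sample above 15 N).
It fails at once if the disc or another bystander is moved by more than 25 mm (distance of any of disc, jar_a, jar_b, meter, amber, beaker, cap from where it was at the start of the episode above 0.025 m).
It also fails if it takes over 58 s, if anything falls off the work surface, if the arm or the gripper's body presses on something with over 40 N, if the wrist force passes 120 N, or if a joint passes its speed limit or range.

## Working session

There is one attempt and no reset: what is moved stays moved. The work goes in short steps, Python scripts to look and compute and a tool call to move; the robot and the scene stay as the last step left them, time stands still between calls to the robot, and variables do not carry over. Pictures are saved under pics/ and viewed, at most 11 in all, crops included, and the job is handed in when it is done.

Besides the shell and the picture viewer there is one more tool, called by a JSON object that holds its "op" and its "data". carry_out: Moves the arm, as the interface text tells. Its arguments: {"type":"object","properties":{"linear":{"type":"array","items":{"type":"array","items":{"type":"number"}}},"rotation":{"type":"array","items":{"type":"array","items":{"type":"number"}}},"gripper":{"type":"array","items":{"type":"number"}},"grip_force":{"type":"number"}},"required":["linear","rotation","gripper"]}

```bash
mkdir -p pics; cat > h.py <<'E'
import numpy as np,cv2
from cell import ctrl
def cam(n):
    c=ctrl.camera(n); c['R']=cv2.Rodrigues(np.array(c['rvec'],float))[0]; c['t']=np.array(c['tvec'],float).ravel(); c['C']=-c['R'].T@c['t']; c['n']=n; return c
def ray(c,u,v):
    x=(u-c['cx'])/c['fx'];y=(v-c['cy'])/c['fy']
    if c['n']=='wrist':
        r=np.hypot(x,y); s=np.sin(r)/max(r,1e-9); d=np.array([x*s,y*s,np.cos(r)])
    else: d=np.array([x,y,1.])
    d=c['R'].T@d; return d/np.linalg.norm(d)
def plane(c,u,v,z):
    d=ray(c,u,v); return c['C']+d*(z-c['C'][2])/d[2]
def tri(l):  # [(c,u,v)..] least squares point
    A=np.zeros((3,3));b=np.zeros(3)
    for c,u,v in l:
        d=ray(c,u,v);P=np.eye(3)-np.outer(d,d);A+=P;b+=P@c['C']
    p=np.linalg.solve(A,b)
    return p,[np.linalg.norm((np.eye(3)-np.outer(ray(c,u,v),ray(c,u,v)))@(p-c['C'])) for c,u,v in l]
def cloud(c):  # world points from range_z, HxWx3
    z=c['range_z'].astype(float);v,u=np.mgrid[:480,:640];x=(u-c['cx'])/c['fx'];y=(v-c['cy'])/c['fy']
    if c['n']=='wrist':
        r=np.hypot(x,y)+1e-9;s=np.tan(np.minimum(r,1.5))/r;x=x*s;y=y*s
    P=np.stack([x*z,y*z,z],-1)
    W=(P-c['t'])@c['R']; W[z==0]=np.nan; return W
def save(c,n): cv2.imwrite('pics/'+n+'.png',c['color'][:,:,::-1])
E
python3 - <<'E'
from h import *
for n in('scene','top','wrist'):
    c=cam(n);save(c,n+'0');print(n,c['fx'],c['C'].round(),c['R'][2].round(2),(c['range_z']>0).mean())
o=ctrl.get_obs();print(o)
a=np.hstack([cv2.imread('pics/%s0.png'%n) for n in('scene','top')]);
E
```

```text
scene 497.8866516657661 [1290. -743.  820.] [-0.58  0.56 -0.6 ] 0.9959733072916667
top 437.3879107155735 [445. -30. 937.] [ 0.14  0.03 -0.99] 0.995966796875
wrist 371.64829954431775 [ 235. -475.  373.] [-0.29 -0.09 -0.95] 0.9960384114583334
{'t': 0.15, 'joint_pos': array([-7.95158435e+01,  2.78353297e+00,  5.60961663e+00,  9.29339601e+01,
       -4.85511630e-04,  8.26789352e+01]), 'joint_vel': array([ 0.05167204, -0.14522197,  0.25303862,  0.03025502, -0.01319721,
       -0.06152156]), 'effort': array([ 2.16828441e-03, -3.39259958e+01,  3.20423663e+01,  1.53490284e-02,
       -1.00195155e-04,  3.35794198e-06]), 'position': array([ 160.4417808 , -499.36308991,  230.35965486]), 'ee_rot': array([-1.79892941e+02, -1.32650588e-02,  1.78052094e+01]), 'wrist_force': array([ 0.03035802, -0.18220587, -0.75353228]), 'wrist_torque': array([ 0.0104608 , -0.04980072, -0.01195896]), 'finger_force': 0.0, 'grip_width': 85.5521334415143}
```

View pics/top0.png

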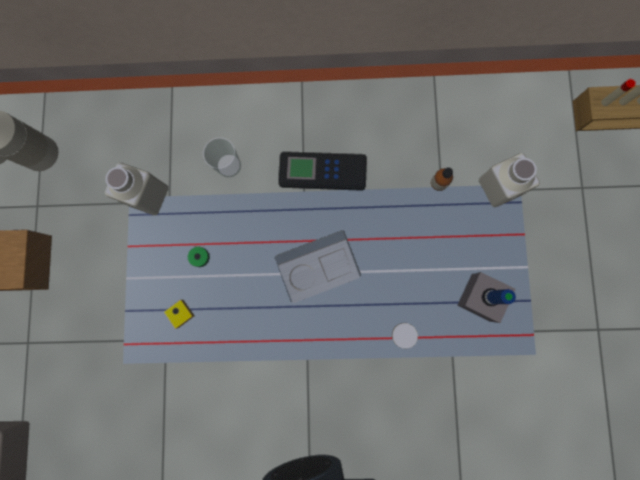

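View pics/scene0.png

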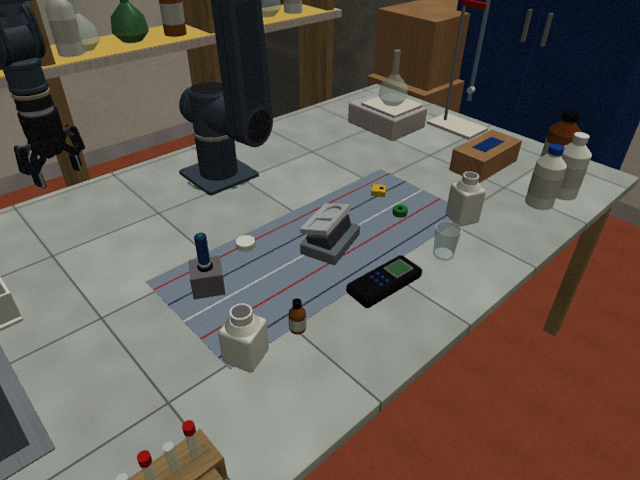

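The top view shows the yellow block at about (179,314), the square pocket at (338,265), the probe at (497,296) and the cap at (405,336). The scene view shows the same objects: probe (203,250), stage (330,230), block (379,190).

```bash
cat >> h.py <<'E'
def mask(c,lo,hi,box=None):
    h=cv2.cvtColor(c['color'],cv2.COLOR_RGB2HSV); m=cv2.inRange(h,lo,hi)
    if box is not None:
        k=np.zeros_like(m);k[box[1]:box[3],box[0]:box[2]]=1;m=m*k
    return m
def big(m):
    k=cv2.findContours(m,cv2.RETR_EXTERNAL,cv2.CHAIN_APPROX_NONE)[0]
    return max(k,key=cv2.contourArea)
YEL=((20,120,80),(35,255,255));BLU=((100,150,40),(125,255,255))
E
python3 - <<'E'
from h import *
T=cam('top');S=cam('scene')
W=cloud(T)
# block
k=big(mask(T,*YEL,(100,250,260,380)));r=cv2.minAreaRect(k);print('yel top',r)
ks=big(mask(S,*YEL,(340,160,420,220)));rs=cv2.minAreaRect(ks);print('yel scene',rs)
P=np.array([plane(T,*p,20)[:2] for p in cv2.boxPoints(r)]);print('block corners',P.round(1),P.mean(0).round(1))
m=np.zeros((480,640),np.uint8);cv2.drawContours(m,[k],-1,255,-1)
print('z cloud',np.nanmedian(W[m>0],0))
g=cv2.cvtColor(T['color'],cv2.COLOR_RGB2GRAY)
def dot(c,k):
    m=np.zeros((480,640),np.uint8);cv2.fillConvexPoly(m,cv2.convexHull(k),255);m=cv2.erode(m,np.ones((3,3)))
    v=c['color'].max(2).astype(float);w=np.clip(110-v,0,None)*(m>0);y,x=np.mgrid[:480,:640];return (w*x).sum()/w.sum(),(w*y).sum()/w.sum()
d1=dot(T,k);d2=dot(S,ks);print('dot',d1,d2,tri([(T,*d1),(S,*d2)]),plane(T,*d1,20))
# plate by cloud
q=W[225:310,265:370].reshape(-1,3);q=q[q[:,2]>55];print('plate pts',len(q),q.min(0),q.max(0))
# probe
k=big(mask(T,*BLU,(460,270,540,320)));rt=cv2.minAreaRect(k);ks=big(mask(S,*BLU,(180,220,230,290)));rs2=cv2.minAreaRect(ks)
print('blue',rt,rs2)
q=W[270:325,455:525].reshape(-1,3)
for lo,hi in((50,60),(60,66),(66,100),(150,165)):
    s=q[(q[:,2]>lo)&(q[:,2]<hi)];print(lo,len(s),s.mean(0) if len(s) else 0)
E
```

```text
yel top ((178.18002319335938, 313.7400207519531), (20.60000228881836, 21.80000114440918), 53.13010025024414)
yel scene ((378.28997802734375, 189.96998596191406), (14.142136573791504, 11.737972259521484), 8.13010311126709)
block corners [[435.  337. ]
 [461.2 300.5]
 [426.4 273.7]
 [400.4 310. ]] [430.7 305.3]
z cloud [430.57918991 305.66210633  20.07039162]
dot (np.float64(175.20989624900238), np.float64(310.6057462090982)) (np.float64(378.667107001321), np.float64(191.8441215323646)) (array([433.76189208, 312.97152793,   4.77996538]), [np.float64(5.3806826303288595), np.float64(5.380682630328789)]) [437.30496095 311.73396158  20.        ]
plate pts 2976 [448.60090116 -72.36402951  71.1309943 ] [568.12841425  85.22232455 100.81233312]
blue ((501.5, 296.5), (13.0, 25.0), 90.0) ((202.50003051757812, 248.50003051757812), (31.28709602355957, 10.914102554321289), 75.96376037597656)
50 131 [ 448.87910486 -311.15573538   57.02567262]
60 962 [ 448.52571761 -320.58438478   62.72173881]
66 165 [ 448.55782182 -318.09924786   76.30538111]
150 191 [ 449.0834909  -325.69224407  154.36206763]
```

{"op": "carry_out", "data": {"linear": [[0,0,-40],[0,0,-40]], "rotation": [[0,0,0],[0,0,0]], "gripper": [1,1]}}

```text
t: 0.5
position: [160.4, -499.2, 311.1]
ee_rot: [-179.9, -0.0, 17.8]
wrist_force: [-0.9, 0.1, 0.1]
grip_width: 85.7
finger_force: 0.0
```

```bash
cat >> h.py <<'E'
from scipy.spatial.transform import Rotation as Ro
def tool(yaw,tilt=0):  # tool down, x at yaw; tilt: leans so that -toolz leans toward -x(yaw) by tilt deg
    return Ro.from_euler('z',yaw,degrees=True)*Ro.from_euler('y',-tilt,degrees=True)*Ro.from_euler('x',180,degrees=True)
def cur():
    o=ctrl.get_obs(); return np.array(o['position']),Ro.from_euler('xyz',o['ee_rot'],degrees=True)
def go(p,R,n=None,start=None,step=55,g=1):
    p0,R0=start or cur(); dw=(R0.inv()*R).as_rotvec(); D=R0.inv().apply(np.array(p)-p0)
    n=n or int(np.ceil(max(np.linalg.norm(D)/step,np.degrees(np.linalg.norm(dw))/9,1)))
    L=[];Rc=R0;tot=np.zeros(3)
    for i in range(n):
        Rc=R0*Ro.from_rotvec(dw*i/n); l=Rc.inv().apply((np.array(p)-p0)/n).round(1); L.append(l.tolist())
    print(n,'rows',L,(dw/n).round(4).tolist())
E
python3 - <<'E'
from h import *
go([430,305,170],tool(36))
E
```

```text
16 rows [[31.4, -42.7, 8.9], [32.2, -42.0, 8.9], [33.1, -41.4, 8.9], [33.9, -40.7, 8.9], [34.7, -40.1, 8.9], [35.5, -39.4, 8.9], [36.3, -38.7, 8.9], [37.0, -37.9, 8.9], [37.8, -37.2, 8.9], [38.5, -36.4, 8.9], [39.2, -35.7, 8.9], [39.9, -34.9, 8.9], [40.6, -34.1, 8.8], [41.3, -33.3, 8.8], [41.9, -32.4, 8.8], [42.6, -31.6, 8.8]] [-0.0002, -0.0, -0.0198]
```

{"op": "carry_out", "data": {"linear": [[31,-43,8],[32,-42,8],[33,-41,8],[34,-41,8],[35,-40,8],[35.5,-39.5,8],[36,-39,8],[37,-38,8],[38,-37,8],[38.5,-36.5,8],[39,-36,8],[40,-35,8]], "rotation": [[0,0,-0.02],[0,0,-0.02],[0,0,-0.02],[0,0,-0.02],[0,0,-0.02],[0,0,-0.02],[0,0,-0.02],[0,0,-0.02],[0,0,-0.02],[0,0,-0.02],[0,0,-0.02],[0,0,-0.02]], "gripper": [1,1,1,1,1,1,1,1,1,1,1,1]}}

```text
t: 2.0
position: [361.6, 105.9, 215.2]
ee_rot: [179.9, -0.1, 31.6]
wrist_force: [-0.1, -0.2, 0.4]
grip_width: 85.6
finger_force: 0.0
```

{"op": "carry_out", "data": {"linear": [[40.5,-34,12],[41,-33,12],[42,-32.5,12],[42.5,-31.5,12],[0,0,0]], "rotation": [[0,0,-0.02],[0,0,-0.02],[0,0,-0.02],[0,0,-0.02],[0,0,0]], "gripper": [1,1,1,1,1]}}

```text
t: 2.62
position: [427.5, 306.9, 164.2]
ee_rot: [-179.9, 0.3, 36.4]
wrist_force: [-0.2, -0.7, 0.5]
grip_width: 85.1
finger_force: 0.0
```

```bash
python3 - <<'E'
from h import *
T=cam('top');w=cam('wrist');save(w,'w1')
print(w['C'],w['R'][2])
k=big(mask(w,*YEL));r=cv2.minAreaRect(k);print('yel',r)
P=np.array([plane(w,*p,20)[:2] for p in cv2.boxPoints(r)]);print('corners',P.round(1),P.mean(0).round(1))
W=cloud(w);m=np.zeros((480,640),np.uint8);cv2.drawContours(m,[k],-1,255,-1);print(np.nanmedian(W[m>0],0),np.nanpercentile(W[m>0],[10,90],axis=0)[:,2])
E
```

```text
[491.21263062 352.35344287 307.78169647] [-0.25120273 -0.18387346 -0.95030929]
yel ((324.0, 213.5), (55.0, 54.0), 90.0)
corners [[437.7 339.8]
 [462.8 305.7]
 [426.6 278. ]
 [400.5 313.6]] [431.9 309.3]
[432.47721586 309.41032352  19.8162389 ] [18.72280226 20.76066838]
```

View pics/w1.png

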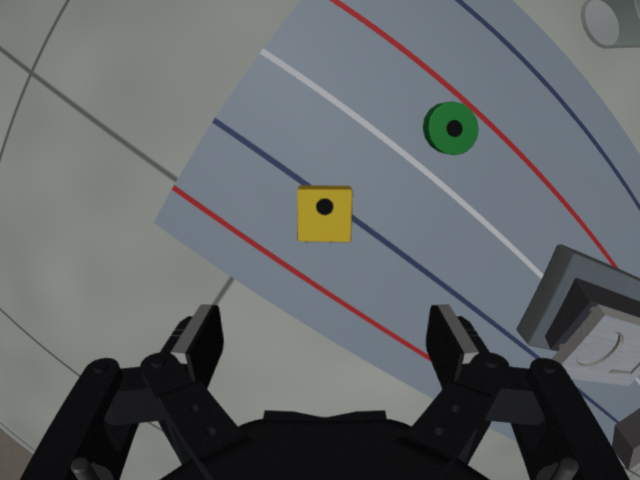

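The wrist view shows the block at (324,213), aligned with the fingers (block yaw ≈ 36°), dot at (324,207). The block centre agrees to 2–4 mm between the cameras and the height is 20 mm.

{"op": "carry_out", "data": {"linear": [[1.5,0.5,45],[1.5,0.5,45],[0,0,40],[0,0,20],[0,0,7],[0,0,0]], "rotation": [[0,0,0],[0,0,0],[0,0,0],[0,0,0],[0,0,0],[0,0,0]], "gripper": [1,1,1,1,1,1]}}

```text
t: 3.48
position: [431.7, 305.1, 11.2]
ee_rot: [180.0, -0.1, 36.1]
wrist_force: [0.2, 0.2, 0.5]
grip_width: 85.4
finger_force: 0.0
```

{"op": "carry_out", "data": {"linear": [[0,0,0],[0,0,0],[0,0,0],[0,0,0],[0,0,0],[0,0,0]], "rotation": [[0,0,0],[0,0,0],[0,0,0],[0,0,0],[0,0,0],[0,0,0]], "gripper": [0.3,0.3,0.3,0.3,0.3,0.3], "grip_force": 30}}

```text
t: 4.22
position: [432.3, 306.3, 11.8]
ee_rot: [180.0, -0.1, 36.1]
wrist_force: [-0.6, -0.5, 5.4]
grip_width: 43.1
finger_force: 31.5
```

```bash
python3 - <<'E'
from h import *
w=cam('wrist');save(w,'w2')
o=ctrl.get_obs();print(o['position'],o['ee_rot'],o['grip_width'],o['finger_force'],o['wrist_force'])
E
```

```text
[432.31484773 306.27581528  11.75590082] [ 1.79980418e+02 -1.45403072e-01  3.61506608e+01] 42.650831630218406 31.514278650283813 [-0.40856687  1.06812554  5.25137226]
```

View pics/w2.png

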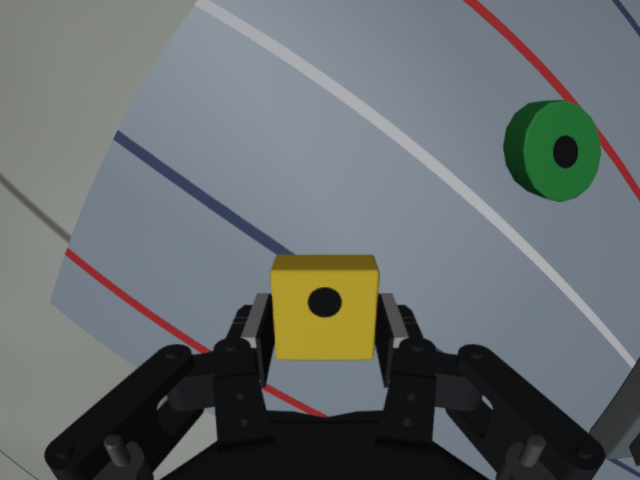

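The block is between the pads with its dot at (325,302), but it is gripped rather high. I'll regrip 4 mm lower.

{"op": "carry_out", "data": {"linear": [[0,0,0],[0,0,0],[0,0,4],[0,0,0],[0,0,0],[0,0,0],[0,0,0],[0,0,0],[0,0,0]], "rotation": [[0,0,0],[0,0,0],[0,0,0],[0,0,0],[0,0,0],[0,0,0],[0,0,0],[0,0,0],[0,0,0]], "gripper": [0.65,0.65,0.65,0.3,0.3,0.3,0.3,0.3,0.3], "grip_force": 35}}

```text
t: 5.4
position: [431.3, 305.6, 6.3]
ee_rot: [-180.0, -0.0, 36.1]
wrist_force: [0.4, 0.8, -0.1]
grip_width: 42.9
finger_force: 36.6
```

{"op": "carry_out", "data": {"linear": [[0,0,-10],[0,0,-40],[0,0,-50],[0,0,-50],[0,0,-50],[0,0,0]], "rotation": [[0,0,0],[0,0,0],[0,0,0],[0,0,0],[0,0,0],[0,0,0]], "gripper": [0.3,0.3,0.3,0.3,0.3,0.3]}}

```text
t: 6.15
position: [434.2, 307.2, 213.2]
ee_rot: [179.9, -0.7, 36.1]
wrist_force: [0.3, 0.1, -0.6]
grip_width: 43.1
finger_force: 36.7
```

```bash
python3 - <<'E'
from h import *
T=cam('top');w=cam('wrist');save(w,'w3')
o=ctrl.get_obs();print(o['position'],o['ee_rot'],o['grip_width'],o['finger_force'])
p,R=cur()
k=big(mask(w,*YEL));m=np.zeros((480,640),np.uint8);cv2.drawContours(m,[k],-1,255,-1)
W=cloud(w)[m>0];q=R.inv().apply(W-p);q=q[np.isfinite(q[:,0])]
print('tool z pct',np.percentile(q[:,2],[5,25,50,75,95]))
top=q[abs(q[:,2]-np.median(q[:,2]))<3]
c,_=np.linalg.lstsq(np.c_[top[:,:2],np.ones(len(top))],top[:,2],rcond=None)[:2];print('top plane',c)
print('top face extents',np.percentile(top,[1,99],axis=0).round(1), top.mean(0))
h=cv2.cvtColor(w['color'],cv2.COLOR_RGB2HSV)
W=cloud(T)
# plate plane fit
q=W[225:310,265:370].reshape(-1,3);q=q[(q[:,2]>62)]
for i in range(5):
    c=np.linalg.lstsq(np.c_[q[:,:2],np.ones(len(q))],q[:,2],rcond=None)[0];r=q[:,2]-np.c_[q[:,:2],np.ones(len(q))]@c
    if i<4: q=q[r>np.percentile(r,15)-0.5] if i<2 else q[abs(r)<1.5]
n=np.array([-c[0],-c[1],1]);n/=np.linalg.norm(n);print('normal',n,np.degrees(np.arccos(n[2])),np.degrees(np.arctan2(-n[1],-n[0])),len(q),r.std(),'c',c)
hull=cv2.minAreaRect(q[:,:2].astype(np.float32));print(hull)
E
```

```text
[431.85820342 305.90826329 207.63554209] [ 1.79977445e+02 -1.46990858e-01  3.61395522e+01] 42.909828263970255 36.64517104625702
tool z pct [-17.79887419 -17.21392964 -16.77983428 -16.25155904  -5.76486692]
top plane [ 3.01023455e-03 -2.71895566e-04 -1.68613714e+01]
top face extents [[-17.2 -21.2 -18.2]
 [ 25.6  21.1 -14.7]] [  6.13086864  -0.07236592 -16.8428964 ]
normal [-0.23820319 -0.08914193  0.96711579] 14.734271791555697 20.517178823822483 888 0.7479012970385495 c [  0.24630265   0.09217297 -39.87837879]
((507.23834228515625, 6.3897857666015625), (78.1966781616211, 139.81622314453125), 19.32900619506836)
```

```bash
python3 - <<'E'
from h import *
go([443.7,-52,152],tool(19.5,15))
E
```

```text
7 rows [[-28.8, 42.3, 7.9], [-27.3, 43.4, 7.1], [-25.8, 44.5, 6.4], [-24.1, 45.5, 5.7], [-22.4, 46.4, 5.1], [-20.7, 47.3, 4.5], [-18.9, 48.0, 4.1]] [-0.0054, 0.0368, 0.0412]
```

{"op": "carry_out", "data": {"linear": [[-28.8,42.3,7.9],[-27.3,43.4,7.1],[-25.8,44.5,6.4],[-24.1,45.5,5.7],[-22.4,46.4,5.1],[-20.7,47.3,4.5],[-18.9,48,4.1],[0,0,0],[0,0,0],[0,0,0]], "rotation": [[-0.0054,0.0368,0.0412],[-0.0054,0.0368,0.0412],[-0.0054,0.0368,0.0412],[-0.0054,0.0368,0.0412],[-0.0054,0.0368,0.0412],[-0.0054,0.0368,0.0412],[-0.0054,0.0368,0.0412],[0,0,0],[0,0,0],[0,0,0]], "gripper": [0.3,0.3,0.3,0.3,0.3,0.3,0.3,0.3,0.3,0.3]}}

```text
t: 7.5
position: [442.9, -51.0, 150.5]
ee_rot: [-180.0, -14.8, 19.7]
wrist_force: [-1.1, 0.3, -0.3]
grip_width: 43.2
finger_force: 36.6
```

```bash
python3 - <<'E'
from h import *
w=cam('wrist');save(w,'w4')
p,R=cur();print(p,R.as_euler('xyz',degrees=True))
np.savez('w4.npz',W=cloud(w),col=w['color'],p=p,R=R.as_matrix())
E
```

```text
[443.10970485 -50.9645425  150.72392874] [-179.97828385  -14.84327477   19.68614414]
```

View pics/w4.png

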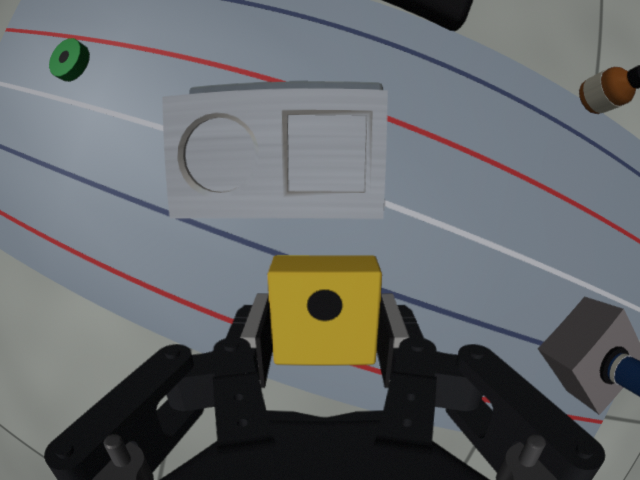

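The square pocket is in full view at (327,152) and the block below it at (325,310), both nearly parallel to the image axes. I'll measure both in the tool frame.

```bash
cat > m.py <<'E'
import numpy as np,cv2
d=np.load('w4.npz');W=d['W'];p=d['p'];R=d['R'];Q=(W-p)@R
def fit(q):
    for i in range(8):
        A=np.c_[q[:,:2],np.ones(len(q))];c=np.linalg.lstsq(A,q[:,2],rcond=None)[0];r=q[:,2]-A@c
        if i<7:q=q[abs(r)<max(2.5*r.std(),.8)]
    return c,r.std(),q
def rel(c,Q):return (Q[...,2]-Q[...,:2]@c[:2]-c[2])/np.sqrt(1+c[0]**2+c[1]**2)
# plate: below the round/square rows 198..212 and left strip, right strip
m=np.zeros((480,640),bool);m[200:212,180:375]=1;m[120:190,262:278]=1;m[120:200,374:381]=1;m[97:106,180:375]=1
q=Q[m];q=q[np.isfinite(q[:,0])];q=q[abs(q[:,2]-np.median(q[:,2]))<6];c,s,_=fit(q);print('plate',c,s,len(q))
f=Q[125:182,300:355].reshape(-1,3);cf,s,_=fit(f);print('floor',cf,s,'depth',np.median(rel(c,f)))
h=rel(c,Q);fl=((h>4.5)&(h<9)).astype(np.uint8);b=np.zeros_like(fl);b[95:205,270:385]=1
k=max(cv2.findContours(fl*b,cv2.RETR_EXTERNAL,cv2.CHAIN_APPROX_NONE)[0],key=cv2.contourArea)
pts=Q[k[:,0,1],k[:,0,0]];print('floor rect',cv2.minAreaRect(pts[:,:2].astype(np.float32)))
# plate outline
pl=((abs(h)<2)).astype(np.uint8);b=np.zeros_like(fl);b[70:230,150:400]=1
k=max(cv2.findContours(pl*b,cv2.RETR_EXTERNAL,cv2.CHAIN_APPROX_NONE)[0],key=cv2.contourArea)
pts=Q[k[:,0,1],k[:,0,0]];r=cv2.minAreaRect(pts[:,:2].astype(np.float32));print('plate rect',r)
# block
hs=cv2.cvtColor(d['col'],cv2.COLOR_RGB2HSV);m=cv2.inRange(hs,(20,120,80),(35,255,255))>0
q=Q[m];q=q[np.isfinite(q[:,0])];z=np.median(q[:,2]);q=q[abs(q[:,2]-z)<2];cb,s,_=fit(q);print('block top',cb,s)
print(cv2.minAreaRect(q[:,:2].astype(np.float32)),np.percentile(q[:,:2],[.5,99.5],axis=0))
hs2=q
E
python3 m.py
```

```text
plate [-6.42617381e-04 -1.93712740e-03  8.24723640e+01] 0.6312876037179465 5750
 ** On entry to DLASCL parameter number  4 had an illegal value
 ** On entry to DLASCL parameter number  4 had an illegal valueTraceback (most recent call last):
  File "m.py", line 12, in <module>
    f=Q[125:182,300:355].reshape(-1,3);cf,s,_=fit(f);print('floor',cf,s,'depth',np.median(rel(c,f)))
                                              ~~~^^^
  File "m.py", line 5, in fit
    A=np.c_[q[:,:2],np.ones(len(q))];c=np.linalg.lstsq(A,q[:,2],rcond=None)[0];r=q[:,2]-A@c
                                       ~~~~~~~~~~~~~~~^^^^^^^^^^^^^^^^^^^^^
    x, resids, rank, s = _umath_linalg.lstsq(a, b, rcond,
                         ~~~~~~~~~~~~~~~~~~~^^^^^^^^^^^^^
                                             signature=signature)
                                             ^^^^^^^^^^^^^^^^^^^^
    raise LinAlgError("SVD did not converge in Linear Least Squares")
numpy.linalg.LinAlgError: SVD did not converge in Linear Least Squares
```

```bash
sed -i 's/^def fit(q):/def fit(q):\n    q=q[np.isfinite(q[:,0])]/; s/np.median(rel/np.nanmedian(rel/' m.py; python3 m.py
```

```text
plate [-6.42617381e-04 -1.93712740e-03  8.24723640e+01] 0.6312876037179465 5750
floor [ 2.22357928e-03 -1.40068039e-03  8.92949776e+01] 0.6387334588707764 depth 6.991487378525292
floor rect ((59.093894958496094, 1.2263813018798828), (49.28095245361328, 48.52154541015625), 89.88760375976562)
plate rect ((59.521121978759766, -33.10942077636719), (80.66825103759766, 141.03176879882812), 0.08847766369581223)
block top [ 2.17917192e-03  4.65331818e-04 -1.42987683e+01] 0.5466706146224701
((2.3002662658691406, -0.08939552307128906), (44.881072998046875, 43.67698287963867), 0.06376247107982635) [[-19.1311042  -21.54038975]
 [ 24.2121895   21.20314158]]
```

Tool aligned within 0.1°; pocket lies at (59.3, 1.1, 89.2) in tool frame, block underside at (2.4, −0.1, 5.7).

{"op": "carry_out", "data": {"linear": [[19,0.4,20],[19,0.4,20],[19,0.4,20],[0,0,6],[0,0,0],[0,0,0]], "rotation": [[0,0,0],[0,0,0],[0,0,0],[0,0,0],[0,0,0],[0,0,0]], "gripper": [0.3,0.3,0.3,0.3,0.3,0.3]}}

```text
t: 8.3
position: [511.3, -29.4, 102.5]
ee_rot: [180.0, -14.9, 19.6]
wrist_force: [0.2, 0.4, 0.1]
grip_width: 43.0
finger_force: 36.6
```

```bash
python3 - <<'E'
from h import *
w=cam('wrist');save(w,'w5')
p,R=cur();print(p,R.as_euler('xyz',degrees=True), ctrl.get_obs()['wrist_force'])
d=np.load('w4.npz');print('moved in tool0',d['R'].T@(p-d['p']))
E
```

```text
[511.43915658 -29.59415365 102.65250123] [179.94130554 -14.92268568  19.53970392] [-0.04520684 -0.43039647 -0.44295324]
moved in tool0 [56.83288254  2.9212008  64.7916637 ]
```

View pics/w5.png

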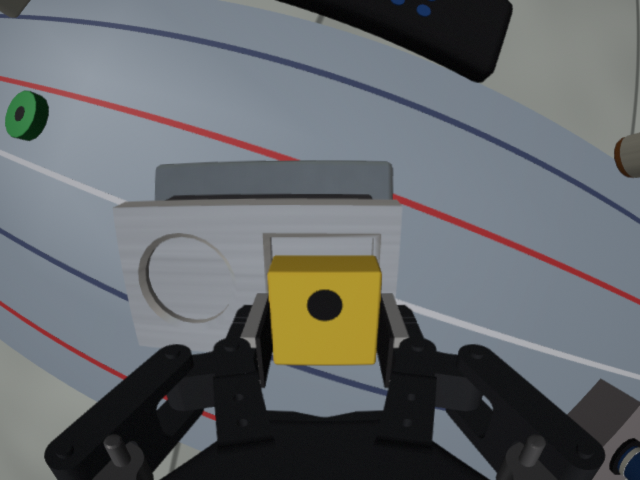

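```bash
cat > m2.py <<'E'
from h import *
from m import fit,rel
w=cam('wrist');p,R=cur();Q=(cloud(w)-p)@R.as_matrix()
m=np.zeros((480,640),bool);m[208:228,140:395]=1;m[230:330,240:255]=1
q=Q[m];q=q[np.isfinite(q[:,0])];q=q[abs(q[:,2]-np.median(q[:,2]))<6];c,s,_=fit(q);print('plate',c,s)
h=rel(c,Q);b=np.zeros((480,640),bool);b[232:256,262:388]=1
q=Q[b&(h>4.5)&(h<9)];print('floor y',np.percentile(q[:,1],[.5,99.5]),'x max',np.percentile(q[:,0],99.5),'h',np.median(h[b&(h>4.5)&(h<9)]))
h0=cv2.inRange(cv2.cvtColor(w['color'],cv2.COLOR_RGB2HSV),*YEL)>0
q=Q[h0];q=q[np.isfinite(q[:,0])];q=q[abs(q[:,2]-np.median(q[:,2]))<2];print('block',cv2.minAreaRect(q[:,:2].astype(np.float32)),np.median(q[:,2]))
E
python3 m2.py | tail -3
```

```text
plate [ 1.95126717e-03 -4.93707374e-04  1.75742778e+01] 0.5758097582265421
floor y [-25.84636231  21.73001714] x max 25.408582134934655 h 7.001312513712087
block ((2.57183837890625, -0.3718280792236328), (44.72225570678711, 43.68332290649414), 0.01975083351135254) -14.423141944290153
```

{"op": "carry_out", "data": {"linear": [[-1,-1.7,0],[0,0,4],[0,0,4],[0,0,3],[0,0,3],[0,0,2],[0,0,1.5],[0,0,0],[0,0,0]], "rotation": [[0,0,0],[0,0,0],[0,0,0],[0,0,0],[0,0,0],[0,0,0],[0,0,0],[0,0,0],[0,0,0]], "gripper": [0.3,0.3,0.3,0.3,0.3,0.3,0.3,0.3,0.3]}}

```text
t: 9.52
position: [514.2, -26.8, 84.7]
ee_rot: [180.0, -14.9, 19.5]
wrist_force: [0.5, -1.2, -1.0]
grip_width: 42.6
finger_force: 36.6
```

```bash
cat > m3.py <<'E'
from h import *
from m import fit,rel
w=cam('wrist');p,R=cur();Q=(cloud(w)-p)@R.as_matrix()
o=ctrl.get_obs();print('F tool',R.inv().apply(o['wrist_force']),o['grip_width'])
m=np.zeros((480,640),bool);m[235:245,140:250]=1;m[235:330,232:244]=1
q=Q[m];q=q[np.isfinite(q[:,0])];q=q[abs(q[:,2]-np.median(q[:,2]))<6];c,s,_=fit(q);print('plate',c,s)
h0=cv2.inRange(cv2.cvtColor(w['color'],cv2.COLOR_RGB2HSV),*YEL)>0
q=Q[h0];q=q[np.isfinite(q[:,0])];h=rel(c,q);g=abs(h-np.median(h))<2;cb,_,_=fit(q[g])
print('block top above plate',-np.median(h),cb,cv2.minAreaRect(q[g][:,:2].astype(np.float32)))
E
python3 m3.py | tail -3; python3 -c "
from h import *
save(cam('wrist'),'w6')"
```

```text
F tool [ 0.50961898 -0.65283135  0.49144962] 43.015448639641185
plate [ 0.00084084 -0.00118951 -0.66750686] 0.539770302218343
block top above plate 13.660221187617584 [ 6.63170234e-04 -3.21801845e-04 -1.44464626e+01] ((2.5363826751708984, -0.3539142608642578), (44.073394775390625, 44.804874420166016), 89.69631958007812)
```

View pics/w6.png

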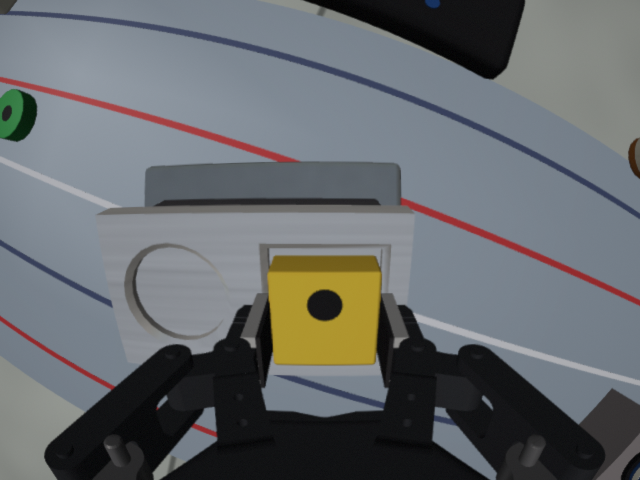

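The block sits in the pocket, top about 13.7 mm above the plate, so about 0.7 mm short of home, with no force. I'll lower it 1 mm more and release.

{"op": "carry_out", "data": {"linear": [[0,0,0.5],[0,0,0.5],[0,0,0],[0,0,0],[0,0,0],[0,0,0],[0,0,-15],[0,0,-40],[0,0,-40],[0,0,0],[0,0,0],[0,0,0]], "rotation": [[0,0,0],[0,0,0],[0,0,0],[0,0,0],[0,0,0],[0,0,0],[0,0,0],[0,0,0],[0,0,0],[0,0,0],[0,0,0],[0,0,0]], "gripper": [0.3,0.3,0.6,0.7,0.8,0.8,0.8,0.8,1,1,1,1]}}

```text
t: 11.12
position: [490.6, -34.5, 174.1]
ee_rot: [-179.9, -14.8, 19.5]
wrist_force: [-1.1, 0.8, 0.4]
grip_width: 85.2
finger_force: 0.0
```

```bash
cat > m4.py <<'E'
from h import *
from m import fit,rel
w=cam('wrist');save(w,'w7');p,R=cur();Q=(cloud(w)-p)@R.as_matrix()
print('pos',p,R.as_euler('xyz',degrees=True))
V=cv2.cvtColor(w['color'],cv2.COLOR_RGB2HSV);h0=cv2.inRange(V,*YEL)
k=big(h0);x,y,ww,hh=cv2.boundingRect(k);print('yel box',x,y,ww,hh)
m=np.zeros((480,640),np.uint8);cv2.fillConvexPoly(m,cv2.convexHull(k),1)
q=Q[(m>0)&np.isfinite(Q[...,0])];q=q[abs(q[:,2]-np.median(q[:,2]))<3];cb,s,_=fit(q)
r=Q[y+5:y+hh,x-30:x-10].reshape(-1,3);r=r[np.isfinite(r[:,0])];r=r[abs(r[:,2]-np.median(r[:,2]))<4];cp,s2,_=fit(r)
print('block',cb,s,'plate',cp,s2,'top above plate',-np.median(rel(cp,q)))
print('rect',cv2.minAreaRect(q[:,:2].astype(np.float32)))
d=((V[...,2]<70)&(cv2.erode(m,np.ones((5,5)))>0)).astype(np.uint8);M=cv2.moments(d,True);u,v=M['m10']/M['m00'],M['m01']/M['m00']
D=Q[int(v)-3:int(v)+4,int(u)-3:int(u)+4].reshape(-1,3);D=np.nanmedian(D,0)
print('dot',u,v,M['m00'],'tool',D,'world',p+R.apply(D))
dr=ray(w,u,v);print('w ray',w['C'],dr)
n=R.apply(-np.array([-cb[0],-cb[1],1])/np.linalg.norm([cb[0],cb[1],1]));print('normal world',n,np.degrees(np.arccos(n[2])),np.degrees(np.arctan2(-n[1],-n[0])))
T=cam('top')
m=mask(T,*YEL,(300,240,370,300));k=big(m);m[:]=0;cv2.fillConvexPoly(m,cv2.convexHull(k),1)
g=((T['color'].max(2)<70)&(cv2.erode(m,np.ones((3,3)))>0)).astype(np.uint8);M=cv2.moments(g,True)
if M['m00']:
    ut,vt=M['m10']/M['m00'],M['m01']/M['m00'];print('top dot',ut,vt,M['m00'],tri([(w,u,v),(T,ut,vt)]),cloud(T)[int(round(vt)),int(round(ut))])
E
python3 m4.py | tail -9
```

```text
[ 24.2121895   21.20314158]]
pos [490.5690361  -34.47463907 173.88869892] [-179.91210185  -14.73758418   19.50718825]
yel box 290 205 71 71
block [-9.17121488e-04 -3.19857067e-03  7.91390620e+01] 0.6071376326076993 plate [ 8.98836493e-04 -2.06507730e-02  9.12710738e+01] 0.6118124942971074 top above plate 12.115485787630217
rect ((3.6456336975097656, 0.30059051513671875), (44.085819244384766, 44.35115051269531), 89.88868713378906)
dot 325.2936046511628 232.32848837209303 344.0 tool [11.50099687  0.3205636  78.99975295] world [520.06325303 -24.23753409 100.41333225]
w ray [528.03220172 -21.26560007 332.0421713 ] [-0.03496131 -0.01386834 -0.99929244]
normal world [-0.24118156 -0.08367512  0.96686603] 14.790431755342691 19.133618777406667
top dot 335.0 263.88461538461536 26.0 (array([519.65676017, -25.3911097 ,  89.48778855]), [np.float64(0.767281736558177), np.float64(0.7672817365581901)]) [518.67988585 -26.1837274   99.34650397]
```

View pics/w7.png

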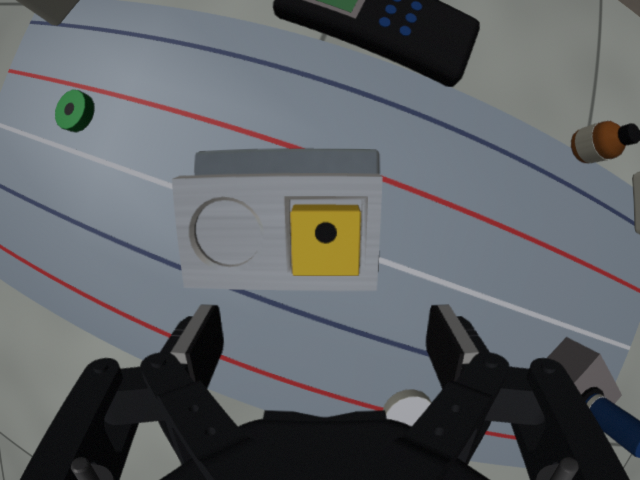

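The block is down in the pocket at (326,240), dot at (325,232), with the small clearance gap upslope; the plate normal measures 14.8° and the dot's height of 100 mm fits. Next I go over the probe.

```bash
python3 - <<'E'
from h import *
go([440,-322,240],tool(19.5,0))
E
```

```text
6 rows [[-20.4, 42.3, -16.8], [-21.1, 42.3, -15.9], [-21.7, 42.3, -15.0], [-22.3, 42.3, -14.0], [-22.9, 42.3, -13.0], [-23.5, 42.4, -12.0]] [-0.0003, -0.0429, 0.0001]
```

{"op": "carry_out", "data": {"linear": [[-20.4,42.3,-16.8],[-21.1,42.3,-15.9],[-21.7,42.3,-15],[-22.3,42.3,-14],[-22.9,42.3,-13],[-23.5,42.4,-12],[0,0,0],[0,0,0],[0,0,0]], "rotation": [[0,-0.0429,0],[0,-0.0429,0],[0,-0.0429,0],[0,-0.0429,0],[0,-0.0429,0],[0,-0.0429,0],[0,0,0],[0,0,0],[0,0,0]], "gripper": [1,1,1,1,1,1,1,1,1]}}

```text
t: 12.35
position: [440.6, -320.8, 240.9]
ee_rot: [-179.9, -0.1, 19.6]
wrist_force: [-0.5, -0.3, 1.0]
grip_width: 85.1
finger_force: 0.0
```

```bash
python3 - <<'E'
from h import *
w=cam('wrist');save(w,'w8');p,R=cur();print(p,R.as_euler('xyz',degrees=True))
W=cloud(w);Q=(W-p)@R.as_matrix()
ok=np.isfinite(Q[...,0])&(np.hypot(W[...,0]-448,W[...,1]+322)<35)
for lo,hi in((148,160),(80,145),(64,72),(58,64)):
    s=ok&(W[...,2]>lo)&(W[...,2]<hi)
    if s.any(): q=Q[s];print(lo,s.sum(),'tool rng',np.percentile(q,[2,98],axis=0).round(1).tolist(),'circ',cv2.minEnclosingCircle(q[:,:2].astype(np.float32)),'world med',np.median(W[s],0).round(1))
T=cam('top');W=cloud(T);s=(np.hypot(W[...,0]-448,W[...,1]+322)<60)
for lo,hi in((151,157),(80,145),(64,72)):
    a=s&(W[...,2]>lo)&(W[...,2]<hi);print('top',lo,a.sum(),np.percentile(W[a],[3,50,97],axis=0).round(1).tolist() if a.any() else 0)
E
```

```text
[ 440.60096845 -320.83472004  241.12812909] [-1.79968210e+02 -1.17650609e-01  1.96072192e+01]
148 1297 tool rng [[-6.0, -4.3, 85.3], [18.2, 19.7, 91.2]] circ ((5.453684329986572, 7.789764404296875), 13.803386688232422) world med [ 449.8 -325.7  154.2]
80 621 tool rng [[8.0, -5.2, 97.0], [18.9, 19.6, 159.9]] circ ((7.646925926208496, 7.759791851043701), 13.337632179260254) world med [ 459.7 -320.4  118.3]
64 388 tool rng [[-1.6, -9.3, 171.8], [23.1, 25.0, 176.9]] circ ((7.8876752853393555, 2.4088916778564453), 31.93671226501465) world med [ 458.6 -320.4   67.9]
58 2779 tool rng [[-19.8, -28.8, 177.7], [39.0, 36.0, 180.6]] circ ((6.217554569244385, 3.6896064281463623), 34.98963928222656) world med [ 456.9 -311.    62.1]
top 151 176 [[437.5, -337.6, 151.6], [449.1, -325.8, 154.4], [460.9, -314.4, 156.6]]
top 80 173 [[437.1, -321.8, 82.0], [448.6, -315.7, 112.4], [461.5, -313.2, 143.2]]
top 64 226 [[409.6, -353.8, 64.0], [450.8, -316.0, 65.2], [485.4, -289.9, 70.3]]
```

View pics/w8.png

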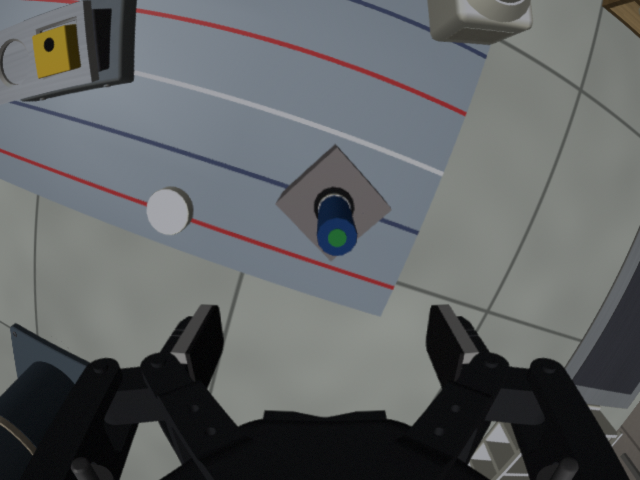

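The probe's blue end is at (337,238), 154 mm high as expected, and lies at tool (6, 7.7, 87). I'll lower 148 mm and grip.

{"op": "carry_out", "data": {"linear": [[6,7.7,20],[0,0,40],[0,0,40],[0,0,30],[0,0,18],[0,0,0],[0,0,0],[0,0,0]], "rotation": [[0,0,0],[0,0,0],[0,0,0],[0,0,0],[0,0,0],[0,0,0],[0,0,0],[0,0,0]], "gripper": [1,1,1,1,1,1,1,1]}}

```text
t: 13.45
position: [450.2, -328.2, 95.3]
ee_rot: [179.8, -0.2, 19.5]
wrist_force: [0.8, -0.0, -0.7]
grip_width: 85.4
finger_force: 0.0
```

{"op": "carry_out", "data": {"linear": [[0,0,0],[0,0,0],[0,0,0],[0,0,0],[0,0,0],[0,0,0],[0,0,0],[0,0,0]], "rotation": [[0,0,0],[0,0,0],[0,0,0],[0,0,0],[0,0,0],[0,0,0],[0,0,0],[0,0,0]], "gripper": [0,0,0,0,0,0,0,0], "grip_force": 60}}

```text
t: 14.45
position: [449.1, -327.4, 93.5]
ee_rot: [180.0, -0.1, 19.5]
wrist_force: [-0.1, 0.6, 1.4]
grip_width: 25.7
finger_force: 58.9
```

{"op": "carry_out", "data": {"linear": [[0,0,-10],[0,0,-25],[0,0,-40],[0,0,-45],[0,0,-20],[0,0,0],[0,0,0],[0,0,0]], "rotation": [[0,0,0],[0,0,0],[0,0,0],[0,0,0],[0,0,0],[0,0,0],[0,0,0],[0,0,0]], "gripper": [0,0,0,0,0,0,0,0]}}

```text
t: 15.45
position: [448.1, -326.8, 231.3]
ee_rot: [-179.8, -0.0, 19.5]
wrist_force: [-0.5, -0.4, -1.9]
grip_width: 25.7
finger_force: 59.5
```

```bash
python3 - <<'E'
from h import *
go([492.2,-34.5,212],tool(19.3,14.8))
o=ctrl.get_obs();print(o['t'],o['position'],o['grip_width'],o['finger_force'],o['wrist_force'])
E
```

```text
6 rows [[23.2, -43.4, 3.4], [23.0, -43.5, 4.3], [22.8, -43.5, 5.3], [22.5, -43.5, 6.2], [22.2, -43.5, 7.2], [21.8, -43.5, 8.1]] [-0.0006, 0.043, 0.0006]
15.45 [ 448.14950901 -326.77991946  231.29632694] 25.714197316464833 59.45496082305908 [-0.47634743 -0.41508847 -1.92054455]
```

{"op": "carry_out", "data": {"linear": [[23.2,-43.4,3.4],[23,-43.5,4.3],[22.8,-43.5,5.3],[22.5,-43.5,6.2],[22.2,-43.5,7.2],[21.8,-43.5,8.1],[0,0,0],[0,0,0],[0,0,0],[0,0,0]], "rotation": [[0,0.043,0],[0,0.043,0],[0,0.043,0],[0,0.043,0],[0,0.043,0],[0,0.043,0],[0,0,0],[0,0,0],[0,0,0],[0,0,0]], "gripper": [0,0,0,0,0,0,0,0,0,0]}}

```text
t: 16.7
position: [492.7, -36.2, 213.7]
ee_rot: [180.0, -14.9, 19.4]
wrist_force: [0.6, -0.6, -0.2]
grip_width: 25.7
finger_force: 59.6
```

```bash
python3 - <<'E'
from h import *
w=cam('wrist');save(w,'w9');p,R=cur();print(p,R.as_euler('xyz',degrees=True))
W=cloud(w);Q=(W-p)@R.as_matrix();np.savez('w9.npz',Q=Q,col=w['color'])
E
```

```text
[492.63637725 -36.11837401 213.70981767] [179.99293033 -14.87951061  19.4279656 ]
```

View pics/w9.png

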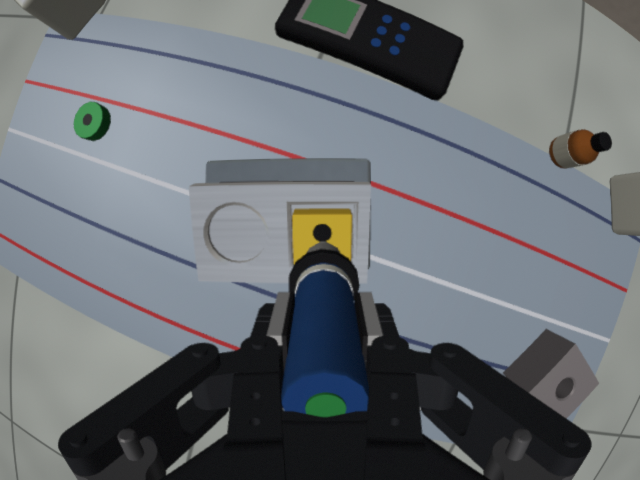

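The probe hangs straight in the gripper, collar at (323,270), tip at about (322,243), with the dot at (322,233) just beyond it. I'll measure the probe axis and dot in the tool frame.

```bash
cat > m5.py <<'E'
from h import *
import sys
w=cam('wrist');p,R=cur();o=ctrl.get_obs();Q=(cloud(w)-p)@R.as_matrix();print('t',o['t'],'pos',p.round(1),'F tool',R.inv().apply(o['wrist_force']).round(2),o['grip_width'])
V=cv2.cvtColor(w['color'],cv2.COLOR_RGB2HSV);h0=cv2.inRange(V,*YEL);k=big(h0);m=np.zeros((480,640),np.uint8);cv2.fillConvexPoly(m,cv2.convexHull(k),1)
x,y,ww,hh=cv2.boundingRect(k)
q=Q[(h0>0)&np.isfinite(Q[...,0])];zt=np.median(q[:,2]);q=q[abs(q[:,2]-zt)<1.5]
print('yel box',(x,y,ww,hh),'top z',zt.round(2),'x max',np.percentile(q[:,0],99.5).round(1),'y mid',(np.percentile(q[:,1],[.5,99.5]).sum()/2).round(1))
d=((V[...,2]<60)&(m>0)&(abs(Q[...,2]-zt)<3)).astype(np.uint8);qd=Q[d>0]
if len(qd):print('dot px',d.sum(),'rng',np.percentile(qd[:,:2],[2,98],axis=0).round(1).tolist())
qq=Q.reshape(-1,3);qq=qq[np.isfinite(qq[:,0])&(np.hypot(qq[:,0],qq[:,1])<24)]
for lo,hi in((5,12),(12,22),(27,31),(34,50),(50,68),(72,78),(78,84),(84,90)):
    s=qq[(qq[:,2]>lo)&(qq[:,2]<hi)&(qq[:,2]<zt-3)]
    if len(s)>3:print((lo,hi),len(s),'y',np.percentile(s[:,1],[3,97]).round(1),'xmax',np.percentile(s[:,0],98).round(1))
z=qq[(abs(qq[:,1])<10)&(qq[:,2]<-40)]; print('end z',np.median(z[:,2]) if len(z) else None)
# collar upper face step
s=qq[(np.hypot(qq[:,0],qq[:,1])>15)&(qq[:,2]>15)&(qq[:,2]<35)]
if len(s):print('collar z',np.percentile(s[:,2],[5,25,50,75,95]).round(1))
s=qq[(qq[:,2]<zt-3)];print('nearest-tip z max',s[:,2].max())
print('wrist cam in tool',R.inv().apply(w['C']-p).round(1))
E
python3 m5.py
```

```text
t 16.8 pos [492.6 -36.  213.8] F tool [-0.14  0.24  0.68] 25.427547664283598
yel box (292, 209, 60, 56) top z 117.42 x max 13.2 y mid -1.8
dot px 224 rng [[-6.0, -7.5], [5.2, 4.1]]
(5, 12) 314 y [-12.5  11.9] xmax 13.4
(12, 22) 463 y [-13.1  12. ] xmax 13.8
(27, 31) 157 y [-16.7  14.9] xmax 17.8
(34, 50) 8 y [-5.   3.1] xmax 11.1
(50, 68) 163 y [-8.9  7.2] xmax 11.2
(78, 84) 7 y [-2.7  0.9] xmax 4.5
end z -77.58994486464579
collar z [24.5 25.1 25.6 26.4 29.5]
nearest-tip z max 82.47906100115023
wrist cam in tool [  78.6   -0.  -142.6]
```

{"op": "carry_out", "data": {"linear": [[-0.4,-0.8,8],[0,0,8],[0,0,6],[0,0,4],[0,0,0],[0,0,0],[0,0,0],[0,0,0]], "rotation": [[0,0,0],[0,0,0],[0,0,0],[0,0,0],[0,0,0],[0,0,0],[0,0,0],[0,0,0]], "gripper": [0,0,0,0,0,0,0,0]}}

```text
t: 17.8
position: [498.3, -32.3, 188.8]
ee_rot: [180.0, -14.9, 19.5]
wrist_force: [-0.0, -0.3, -0.3]
grip_width: 25.7
finger_force: 59.6
```

```bash
python3 m5.py; cat > f.py <<'E'
from h import *
# average force (tool frame) & plate plane height over several frames
F=[];Z=[];P=[];N=[]
for i in range(6):
    w=cam('wrist');p,R=cur();o=ctrl.get_obs();F.append(R.inv().apply(o['wrist_force']));P.append(p)
    Wd=cloud(w);Q=(Wd-p)@R.as_matrix()
    V=cv2.cvtColor(w['color'],cv2.COLOR_RGB2HSV);h0=cv2.inRange(V,*YEL)>0
    q=Q[h0&np.isfinite(Q[...,0])];zt=np.median(q[:,2]);Z.append(zt)
    k=Wd[h0&np.isfinite(Q[...,0])];n=np.array([-.247,-.0866,.966]);N.append(np.median(k@n))
print('t',o['t'],'F',np.mean(F,0).round(2),'block top tool z',np.mean(Z).round(2),'pos',np.mean(P,0).round(2),'block top along n (world)',np.mean(N).round(2))
E
python3 f.py
```

```text
t 17.85 pos [498.3 -32.3 188.8] F tool [0.04 0.83 0.57] 25.71097565103926
yel box (291, 218, 67, 50) top z 91.71 x max 13.5 y mid -0.3
dot px 113 rng [[-0.2, -6.2], [5.8, 5.6]]
(5, 12) 328 y [-12.6  11.6] xmax 13.4
(12, 22) 459 y [-13.3  11.9] xmax 13.9
(27, 31) 149 y [-17.1  14.5] xmax 17.9
(34, 50) 6 y [-4.7  1.8] xmax 11.4
(50, 68) 166 y [-9.4  7.2] xmax 11.2
(78, 84) 7 y [-2.8  0.8] xmax 4.4
end z -77.57941794925739
collar z [24.4 25.  25.5 26.3 29.4]
nearest-tip z max 82.06100305202307
wrist cam in tool [  78.6   -0.2 -142.7]
t 18.15 F [-0.23 -0.09  0.72] block top tool z 91.53 pos [498.19 -32.3  188.62] block top along n (world) -29.67
```

{"op": "carry_out", "data": {"linear": [[0,0,2],[0,0,2],[0,0,1],[0,0,1],[0,0,1],[0,0,0],[0,0,0],[0,0,0]], "rotation": [[0,0,0],[0,0,0],[0,0,0],[0,0,0],[0,0,0],[0,0,0],[0,0,0],[0,0,0]], "gripper": [0,0,0,0,0,0,0,0]}}

```text
t: 19.15
position: [499.8, -31.6, 181.8]
ee_rot: [180.0, -14.9, 19.5]
wrist_force: [-1.0, -0.5, 0.5]
grip_width: 25.6
finger_force: 59.8
```

```bash
python3 f.py
```

```text
t 19.45 F [-0.97 -0.8  -1.1 ] block top tool z 86.24 pos [499.84 -31.64 181.81] block top along n (world) -31.42
```

{"op": "carry_out", "data": {"linear": [[0,0,0.5],[0,0,0.5],[0,0,0.5],[0,0,0.5],[0,0,0],[0,0,0],[0,0,0],[0,0,0]], "rotation": [[0,0,0],[0,0,0],[0,0,0],[0,0,0],[0,0,0],[0,0,0],[0,0,0],[0,0,0]], "gripper": [0,0,0,0,0,0,0,0]}}

```text
t: 20.45
position: [500.4, -31.5, 179.9]
ee_rot: [180.0, -14.9, 19.5]
wrist_force: [-1.0, 0.5, 1.9]
grip_width: 25.9
finger_force: 59.9
```

```bash
python3 f.py
```

```text
t 20.75 F [-0.96 -1.11 -1.89] block top tool z 86.17 pos [500.35 -31.48 179.86] block top along n (world) -33.38
```

{"op": "carry_out", "data": {"linear": [[0,0,0.5],[0,0,0.5],[0,0,0.4],[0,0,0],[0,0,0],[0,0,0],[0,0,0],[0,0,0]], "rotation": [[0,0,0],[0,0,0],[0,0,0],[0,0,0],[0,0,0],[0,0,0],[0,0,0],[0,0,0]], "gripper": [0,0,0,0,0,0,0,0]}}

```text
t: 21.75
position: [500.7, -31.4, 178.5]
ee_rot: [180.0, -14.9, 19.5]
wrist_force: [-1.8, 0.3, 2.5]
grip_width: 25.5
finger_force: 60.0
```

```bash
python3 f.py; python3 m5.py; python3 -c "
from h import *
c=cam('wrist');cv2.imwrite('pics/w10.png',cv2.resize(c['color'][190:310,240:400,::-1],None,fx=4,fy=4))"
```

```text
t 22.05 F [-1.04 -0.8  -2.68] block top tool z 86.13 pos [500.69 -31.38 178.5 ] block top along n (world) -34.74
t 22.1 pos [500.7 -31.4 178.5] F tool [-1.28 -0.82 -4.03] 25.520575449947298
yel box (291, 219, 68, 51) top z 86.16 x max 13.8 y mid -0.2
dot px 76 rng [[0.8, -5.2], [5.7, 5.5]]
(5, 12) 327 y [-12.3  11.7] xmax 13.3
(12, 22) 456 y [-13.3  12.1] xmax 13.7
(27, 31) 148 y [-15.6  14.6] xmax 17.6
(34, 50) 6 y [-4.4  2.4] xmax 11.2
(50, 68) 162 y [-9.1  7. ] xmax 11.1
(78, 84) 7 y [-4.   0.1] xmax 4.3
end z -77.42386697034283
collar z [24.5 25.1 25.7 26.5 29.7]
nearest-tip z max 82.69459684316247
wrist cam in tool [  78.6   -0.2 -142.6]
```

View pics/w10.png

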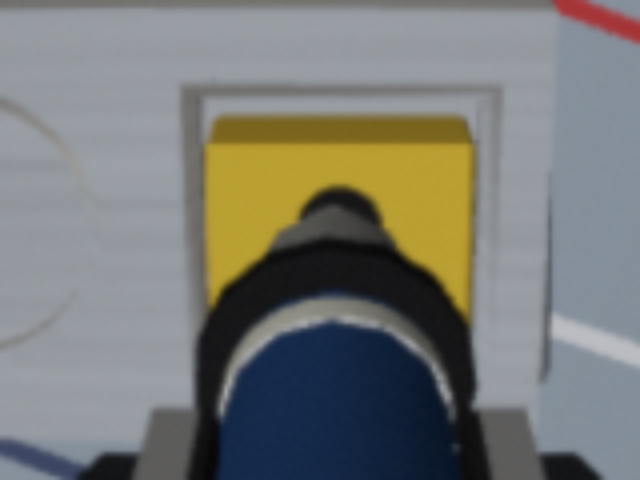

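The tip sits on the dot, whose rim is visible above the steel at about (340,195). The offset is about 1.5 mm, the plate is about 5 mm down and the press is about 3.4 N. I'll hand it in.

```bash
python3 -c "
from cell import ctrl
print(ctrl.finish_job())"
```

```text
the job is handed in; nothing more can be done
None
```

I seated the block in the square pocket and handed in at about 22 s with the probe still held on the black dot: tip about 1.5 mm off centre, about 3.4 N, plate about 5 mm down (camera and wrist-force readings). The hand-in returned no verdict.

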